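# Square up and close a stack-drilling jig

## Task

Get the plywood blanks ready for stack drilling: lay the scrap cover board (same outline, but thicker) on top of the untidy pile in the drill jig, then tap the whole pile from its open near side and open right end until every edge, the board's too, is flush against the jig's far and left stop blocks. Then swing the hinged leaf down over the pile, press it firmly home, and leave it closed with the pile still square. Leave everything else on the bench where it is.

Things in the scene. Friction and masses are not known exactly. Their poses are not given: they have to be found in the camera images.
- jig: leaf drill jig fixed to the bench: aluminium base plate 10 mm thick, from x -80 to +70 and y -93 to +117 mm, with two rest strips that carry the pile, three dark steel stop blocks rising to 41 mm above the bench, and a hinge at its left end. Origin on the bench below jig_seat; x away from the robot, y to the left, z up. Open at its near (-x) side and right (-y) end
- jig_seat (a point): point level with the rest strips' tops, 15 mm above the bench, with the jig's axes: the middle of a squared-up pile's underside. The strips (5 mm high, x -28 to +28, at y = +-24 to +-36 mm) leave 5 mm of air between pile and base plate elsewhere. A blank or board flush against all three blocks has its origin at x = 0, y = 0 from here and its axes along the jig's
- far_stop (a point): middle of the two far stop blocks' faces (they face the robot), at x = +30 mm in the jig, at the rest strips' height. The blocks are 24 mm wide and centred 36 mm to either side (y) of this point, with an open gap of 48 mm between them, where a finger can enter
- left_stop (a point): middle of the left stop block's face (it faces the right end), at y = +50 mm in the jig, at the rest strips' height; the block is 26 mm wide (x) and 14 mm thick
- leaf (a joint): angle of the jig's hinged leaf: 0 = home, lying level over the pile; grows as it opens, up to 2.0; at 1.57 it stands upright over the hinge, with more it leans away from the pile. A stiff hinge: it stays where it is left and takes about 0.22 N m to turn
- leaf_hinge (a point): the leaf's hinge axis, running along the jig's x, 86 mm to the left (+y) of the jig's origin and 48.5 mm above the bench; goes with the jig
- leaf_end (a point): middle of the leaf's free end, on its outer face (the top when home). The leaf is an aluminium bar 44 mm wide (jig's x), 8 mm thick, reaching 160 mm from the hinge axis in its mid-thickness; two steel drill bushings stand 4 mm proud of the outer face, 50 and 122 mm from the axis. Home, its underside is 0.5 mm above the covered pile and its end overhangs the pile by 24 mm
- board: scrap cover board of brown wood, 60 x 100 x 9 mm, long side along its y: the same outline as the blanks but thicker; lies flat on the bench right of the jig. Origin at the centre of its underside
- blank1: plain plywood blank, 60 x 100 x 4 mm, long side along its y; origin at the centre of its underside. The lowest of the five in the untidy pile lying on the jig's rest strips, each blank 7 to 18 mm off the stops and a little turned
- blank2: plain plywood blank, 60 x 100 x 4 mm, long side along its y; origin at the centre of its underside. The second from below in the untidy pile lying on the jig's rest strips, each blank 7 to 18 mm off the stops and a little turned
- blank3: plain plywood blank, 60 x 100 x 4 mm, long side along its y; origin at the centre of its underside. The third in the untidy pile lying on the jig's rest strips, each blank 7 to 18 mm off the stops and a little turned
- blank4: plain plywood blank, 60 x 100 x 4 mm, long side along its y; origin at the centre of its underside. The fourth in the untidy pile lying on the jig's rest strips, each blank 7 to 18 mm off the stops and a little turned
- blank5: plain plywood blank, 60 x 100 x 4 mm, long side along its y; origin at the centre of its underside. The top one in the untidy pile lying on the jig's rest strips, each blank 7 to 18 mm off the stops and a little turned
- offcut: bystander: pale wooden offcut, 32 x 130 x 18 mm, long side along its y, on the bench right of the jig; origin at the centre of its underside
- tape: bystander: black tape measure, 62 x 32 x 58 mm high, beyond the jig; origin at the centre of its underside
- jar: bystander: round clear jar with a steel cap, 60 mm across, 62 mm high, beyond the jig; origin at the centre of its underside
- screwdriver: bystander: screwdriver lying on the bench left of the jig, about 200 mm long
- mug: bystander: white mug, 82 mm across, 95 mm high, on the left; origin at the centre of its underside
- bitcase: bystander: flat grey drill-bit case, 75 x 125 x 22 mm, on the right; origin at the centre of its underside
- square: bystander: try square, dark wooden stock 24 x 110 x 16 mm with a steel blade 160 mm long, lying on the far left; origin under the middle of the stock
Not all that is in view belongs to the job. Several things have the shape of the board; the one meant has the colours described above.

How it is judged:
On the way, in this order (a step that is already met when the one before it is completed fails the run):
1. the cover board lies flat on top of the pile, within 35 mm of its proper place, let go (z of board in the frame of jig_seat between 0.018 and 0.0225 m and angle between board's own z axis and vertical below 0.06 rad and horizontal distance between board and jig_seat below 0.035 m and contact force between board and the fingers below 0.1 N), for 0.2 s.
2. the pile is square: all five blanks and the board within 2.5 mm of flush with the far and left stops and not turned more than 0.03 rad, while the leaf is still open (x of blank1 in the frame of jig_seat between -0.0025 and 0.0025 m and y of blank1 in the frame of jig_seat between -0.0025 and 0.0025 m and angle between the x axis of each of blank1, blank2, blank3, blank4, blank5, board and the x axis of jig_seat, either way round below 0.03 rad and x of blank2 in the frame of jig_seat between -0.0025 and 0.0025 m and y of blank2 in the frame of jig_seat between -0.0025 and 0.0025 m and x of blank3 in the frame of jig_seat between -0.0025 and 0.0025 m and y of blank3 in the frame of jig_seat between -0.0025 and 0.0025 m and x of blank4 in the frame of jig_seat between -0.0025 and 0.0025 m and y of blank4 in the frame of jig_seat between -0.0025 and 0.0025 m and x of blank5 in the frame of jig_seat between -0.0025 and 0.0025 m and y of blank5 in the frame of jig_seat between -0.0025 and 0.0025 m and x of board in the frame of jig_seat between -0.0025 and 0.0025 m and y of board in the frame of jig_seat between -0.0025 and 0.0025 m and z of board in the frame of jig_seat between 0.018 and 0.0225 m and angle between board's own z axis and vertical below 0.06 rad and value of joint leaf above 0.5 rad), for 0.2 s.
3. the leaf is home (within 0.03 rad) and the fingers press it with more than 4 N (value of joint leaf below 0.03 rad and contact force between the fingers and jig above 4 N), for 0.05 s.
At the end, for the whole second after the job is handed in: All five blanks and the cover board on top lie within 2.5 mm of flush with the far and left stop blocks and turned less than 0.03 rad from them, the board flat and at rest on the pile, and the leaf home (within 0.03 rad) (x of blank1 in the frame of jig_seat between -0.0025 and 0.0025 m and y of blank1 in the frame of jig_seat between -0.0025 and 0.0025 m and angle between the x axis of each of blank1, blank2, blank3, blank4, blank5, board and the x axis of jig_seat, either way round below 0.03 rad and x of blank2 in the frame of jig_seat between -0.0025 and 0.0025 m and y of blank2 in the frame of jig_seat between -0.0025 and 0.0025 m and x of blank3 in the frame of jig_seat between -0.0025 and 0.0025 m and y of blank3 in the frame of jig_seat between -0.0025 and 0.0025 m and x of blank4 in the frame of jig_seat between -0.0025 and 0.0025 m and y of blank4 in the frame of jig_seat between -0.0025 and 0.0025 m and x of blank5 in the frame of jig_seat between -0.0025 and 0.0025 m and y of blank5 in the frame of jig_seat between -0.0025 and 0.0025 m and x of board in the frame of jig_seat between -0.0025 and 0.0025 m and y of board in the frame of jig_seat between -0.0025 and 0.0025 m and z of board in the frame of jig_seat between 0.018 and 0.0225 m and angle between board's own z axis and vertical below 0.06 rad and value of joint leaf below 0.03 rad and linear speed of board below 0.01 m/s); the robot touches nothing.
It fails at once if a bystander (offcut, tape, jar, screwdriver, mug, bit case or square) is moved more than 20 mm (distance of any of offcut, tape, jar, screwdriver, mug, bitcase, square from where it was at the start of the episode above 0.02 m).
It also fails if it takes over 64 s, if anything falls off the work surface, if the arm or the gripper's body presses on something with over 40 N, if the wrist force passes 120 N, or if a joint passes its speed limit or range.

## Robot

A 6-joint arm with a two-finger parallel gripper is mounted at the origin on the work surface. World frame = base frame: x ahead of the robot, y to its left, z up, the work surface at z = 0. Lengths are in m, angles in rad, forces in N, time in s.
With the tool pointing down it reaches from about 0.3 to 0.825 m from the base axis. Payload 5.4 kg.
Tool frame: the origin (TCP) lies at the very end of the fingers, on their centre line; the grasp point (between the pads) lies 19 mm behind it; z points along the fingers, x is the direction in which the jaws open and shut, and the axes are right-handed (so a half turn about z gives the same grasp; the last joint's range is limited). The gripper opens to 92 mm and grips with 3 to 60 N. Pads are 20 mm wide; open, the fingers measure 128 mm over their backs; the gripper's body (75 mm by 189 mm) begins 69 mm behind the grasp point.
Start: joints at [-1.542, 0.158, 1.597, -0, 1.386, -0.21], TCP at [0.136, -0.559, 0.215] pointing down, gripper open.
Joint ranges: [-2.91, 2.91], [-0.94, 2.29], [0.18, 2.7], [-1.29, 4.43], [0.17, 2.64], [-3, 3]. Speed limits (rad/s): [2.57, 2.57, 3.14, 3.14, 3.14, 3.14].

## Interface

Orientations are given as a rotation vector (axis times angle).
In Python, from workcell import bot gives the robot as it stands. Calls block until the motion is done:
- bot.goto(position, orientation): joint-space move of the TCP to a pose.
- bot.line_to(position, rot=None, max_speed=0.15): straight line of the TCP; rot=None keeps the orientation; max_speed is the mean speed in m/s.
- bot.set_joints(angles): joint-space move.
- bot.set_gripper(opening, newtons=None): opening from 0.0 (shut) to 1.0 (fully open); newtons is the grip in N (None keeps the last); returns when the fingers have stopped.
- bot.hold(seconds).
- bot.inverse_kinematics(position, orientation): joint angles nearest the present ones, or None.
- bot.read_camera(name): name is "side" or "top" or "wrist"; returns a dict with "pixels" (480x640x3 uint8, blue, green, red), "fx", "fy", "cx", "cy" (pixels), "k1" (the pictures are not rectified: a ray, as slopes to the right and down, at radius r is drawn at 1 + k1 r^2 times it, then the intrinsics apply), "R" (3x3) and "t" (3): a world point X has camera coordinates R X + t. Camera axes: x right, y down, z forward; pixel columns grow to the right and rows downward; lengths in m; the calibration is good to about 2 mm. A picture is of the moment at which its call begins. There is no depth.
A pose or a line that the arm cannot do raises bot.MotionError and nothing moves.
- bot.job_done(): hands the job in, once; it reports no verdict.
Readings, each from a call of its own:
- bot.current_clock(): time.
- bot.current_joints(): joint angles.
- bot.current_joint_vel(): joint speeds.
- bot.current_effort(): joint torques, N m.
- bot.current_ee_pos(): TCP position.
- bot.current_tool_rot(): TCP orientation.
- bot.current_contact_force(): force on the tool from outside, world axes, zero at the start.
- bot.current_ft_torque(): the same for the moment, N m.
- bot.current_opening(): opening from 0.0 (shut) to 1.0 (fully open).
Only numpy, scipy, OpenCV 4.12 (cv2) and the standard library are available. Lean on these libraries where they do the work, as an engineer would, in place of code of your own. Each camera call takes 0.05 s, during which the arm holds its last target. There are 200 camera calls.

## Working session

There is one attempt and no reset: what is moved stays moved. The work goes in short steps, each a Python script; the robot and the scene stay as the last script left them, time stands still between calls to the robot, and variables do not carry over. Pictures are saved under pics/ and viewed, about 8 in all and at most 12, crops included, and the job is handed in when it is done.

```bash
ls; mkdir -p pics; cat > h.py <<'E'
import numpy as np, cv2
from workcell import bot
from scipy.spatial.transform import Rotation as Ro
def cam(n):
    c=bot.read_camera(n); c['R']=np.array(c['R']); c['t']=np.array(c['t']); return c
def K(c): return np.array([[c['fx'],0,c['cx']],[0,c['fy'],c['cy']],[0,0,1.]])
def D(c): return np.array([c['k1'],0,0,0,0.])
def proj(c,X):
    X=np.atleast_2d(np.array(X,float)); return cv2.projectPoints(X,cv2.Rodrigues(c['R'])[0],c['t'],K(c),D(c))[0][:,0]
def ray(c,uv):
    p=cv2.undistortPoints(np.array(uv,float).reshape(-1,1,2),K(c),D(c))[:,0]
    d=np.c_[p,np.ones(len(p))]@c['R']; return -c['R'].T@c['t'],d
def onz(c,uv,z):
    o,d=ray(c,uv); return o+d*((z-o[2])/d[:,2])[:,None]
def down(yaw): # tool x axis at yaw in world, pointing down
    return (Ro.from_euler('z',yaw)*Ro.from_euler('x',np.pi)).as_rotvec()
E
python3 - <<'E'
from h import *
for n in("top","side"):
    c=cam(n); cv2.imwrite(f'pics/{n}0.png',c['pixels']); print(n,c['fx'],c['k1'],-c['R'].T@c['t'],c['R'].round(3).tolist())
print(bot.current_clock(),bot.current_tool_rot())
E
```

```text
pics
top 464.812973634705 -0.04534946588077124 [0.31472114 0.04052694 1.43319298] [[-0.034, -0.999, -0.003], [-0.978, 0.034, -0.207], [0.207, -0.004, -0.978]]
side 472.28380432234235 0.012089168517392529 [-0.01724133  0.34986401  1.00459321] [[-0.46, -0.888, 0.001], [-0.707, 0.366, -0.605], [0.537, -0.279, -0.796]]
0.1 [-2.46921757e+00  1.94020751e+00  1.69215486e-03]
```

View pics/top0.png

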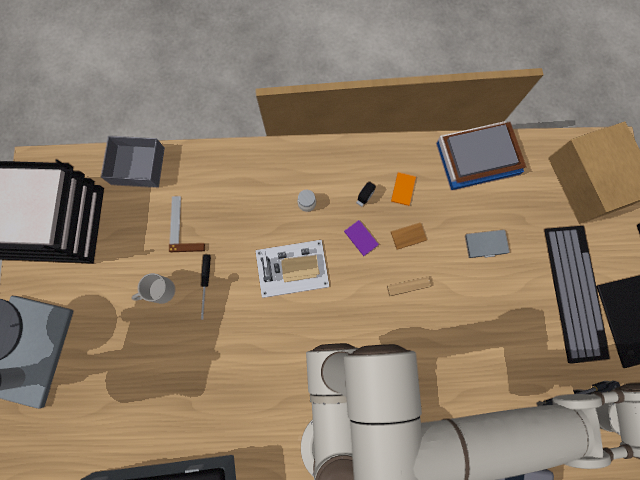

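View pics/side0.png

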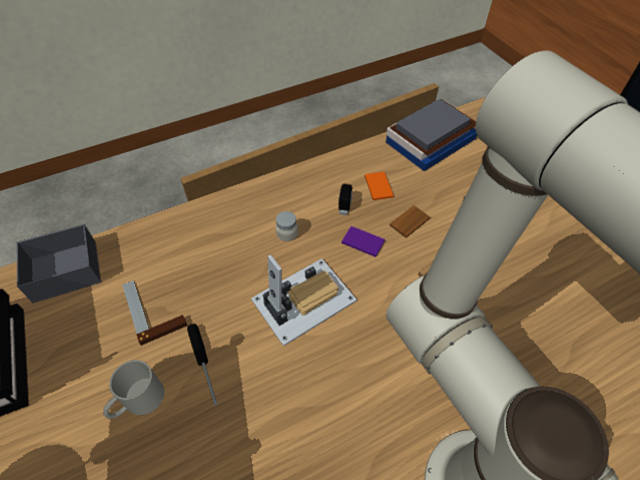

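Top view: the board-shaped things are purple (361,238), orange (404,188) and brown wood (408,236). The brown one fits "brown wood". The jig is at (293,268) and the pale offcut at (410,286). Next I'll enlarge the crop and take rough positions.

```bash
python3 - <<'E'
from h import *
c=cam('top'); im=c['pixels']; hsv=cv2.cvtColor(im,cv2.COLOR_BGR2HSV)
print('px hsv', [hsv[y,x].tolist() for x,y in((408,236),(262,290),(300,268),(410,286),(380,255))])
print(onz(c,[(293,268)],.01),onz(c,[(408,236)],.009))
# jig plate
m=((hsv[...,1]<40)&(hsv[...,2]>150)).astype(np.uint8); m[:,:245]=0;m[:,345:]=0;m[:225]=0;m[310:]=0
cs,_=cv2.findContours(cv2.morphologyEx(m,cv2.MORPH_CLOSE,np.ones((3,3))),0,2); k=max(cs,key=cv2.contourArea)
b=cv2.boxPoints(cv2.minAreaRect(k)); print(onz(c,b,.01))
a=hsv[236,408]
m=cv2.inRange(hsv,(5,110,60),(18,255,210)); m[:,:385]=0;m[:,432:]=0;m[:218]=0;m[255:]=0
cs,_=cv2.findContours(m,0,2); k=max(cs,key=cv2.contourArea); print(cv2.contourArea(k),onz(c,cv2.boxPoints(cv2.minAreaRect(k)),.009))
cv2.imwrite('pics/crop.png',cv2.resize(im[170:310,240:450],None,fx=3.8,fy=3.8,interpolation=cv2.INTER_CUBIC))
E
```

```text
px hsv [[16, 163, 138], [111, 13, 198], [18, 96, 149], [17, 104, 162], [16, 98, 182]]
[[0.52648997 0.11603635 0.01      ]] [[ 0.61533528 -0.24699304  0.009     ]]
[[0.58744712 0.23678437 0.01      ]
 [0.61491746 0.02573333 0.01      ]
 [0.4660458  0.00748578 0.01      ]
 [0.43967076 0.21425633 0.01      ]]
600.0 [[ 0.63366908 -0.19042395  0.009     ]
 [ 0.662298   -0.29302417  0.009     ]
 [ 0.6005178  -0.30673747  0.009     ]
 [ 0.57247119 -0.20492753  0.009     ]]
```

View pics/crop.png

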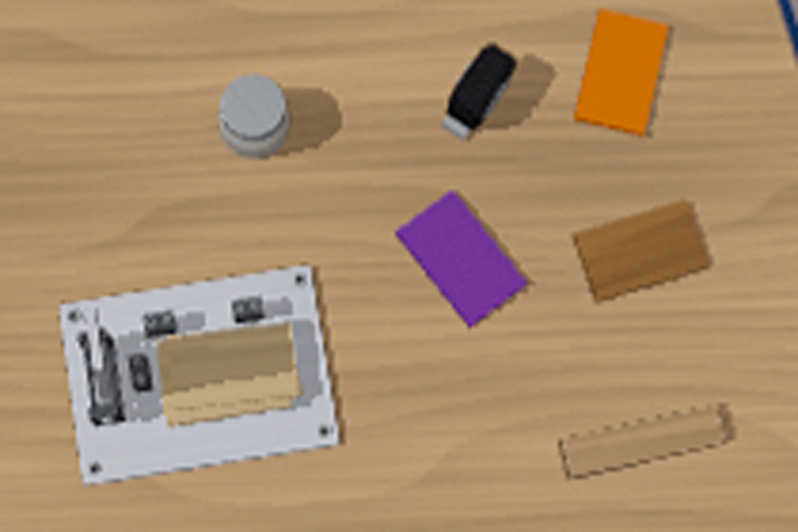

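The crop confirms the brown, grained board, centre near (643,250) in the crop. Next come wrist looks at the board and the jig.

```bash
python3 - <<'E'
from h import *
import pickle
bot.goto([.56,-.25,.30],down(.27)); c=cam('wrist'); cv2.imwrite('pics/wb.png',c['pixels']); 
print('cam',-c['R'].T@c['t'],bot.current_clock()); 
bot.goto([.48,.07,.38],down(.13)); d=cam('wrist'); cv2.imwrite('pics/wj.png',d['pixels'])
print('cam',-d['R'].T@d['t'],bot.current_clock())
s=cam('side');t=cam('top')
pickle.dump((c,d,s,t),open('v.pkl','wb'))
print(proj(c,[[.617,-.249,.009]]),proj(d,[[.534,.110,.015]]))
cv2.imwrite('pics/w.png',cv2.resize(np.hstack([c['pixels'],d['pixels']]),(800,300),interpolation=cv2.INTER_AREA))
E
```

```text
cam [ 0.5386233  -0.17232977  0.47069573] 2.125
cam [0.47052802 0.15005192 0.55048676] 3.4583
[[358.70442522 204.11083304]] [[355.74221916 161.3889448 ]]
```

View pics/wj.png

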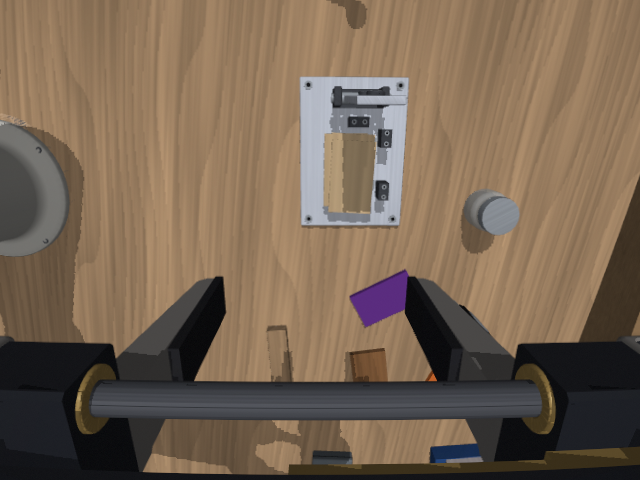

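The wrist view shows the jig plate with corners near (302,78), (408,77), (400,225) and (302,225). The pile is at (350,172), the stop blocks at (358,121), (385,137) and (382,189), and the leaf is upright at (375,98).

```bash
python3 - <<'E'
from h import *
import pickle
b,d,s,t=pickle.load(open('v.pkl','rb'))
def rect(c,m,win,z,name):
    x0,x1,y0,y1=win; mm=np.zeros_like(m); mm[y0:y1,x0:x1]=m[y0:y1,x0:x1]
    cs,_=cv2.findContours(cv2.morphologyEx(mm,cv2.MORPH_CLOSE,np.ones((3,3))),0,1); k=max(cs,key=cv2.contourArea)
    P=onz(c,k[:,0].astype(float),z)[:,:2]; r=cv2.minAreaRect((P*1000).astype(np.float32))
    print(name,np.round(r[0],1),np.round(r[1],1),round(r[2],2),'rad',round(np.radians(r[2]),4)); return r
H=lambda c:cv2.cvtColor(c['pixels'],cv2.COLOR_BGR2HSV)
al=lambda c:((H(c)[...,1]<45)&(H(c)[...,2]>140)).astype(np.uint8)*255
br=lambda c:cv2.inRange(H(c),(5,135,40),(19,255,220))
rect(d,al(d),(290,420,68,235),.01,'jig wrist')
rect(t,al(t),(245,345,225,310),.01,'jig top')
m=br(b); u,v=proj(b,[[.617,-.249,.009]])[0].astype(int)
rect(b,m,(u-90,u+90,v-110,v+110),.009,'board wrist')
rect(t,br(t),(385,432,218,255),.009,'board top')
f=cv2.resize(d['pixels'][65:240,285:425],None,fx=3.4,fy=3.4,interpolation=cv2.INTER_CUBIC)
g=cv2.resize(s['pixels'][235:350,240:365],None,fx=2.5,fy=595/115,interpolation=cv2.INTER_CUBIC)
g=cv2.resize(s['pixels'][235:350,240:365],None,fx=2.5,fy=2.5,interpolation=cv2.INTER_CUBIC)
w=cv2.resize(b['pixels'][max(v-110,0):v+110,u-110:u+110],(312,312))
cv2.imwrite('pics/det.png',np.hstack([f[:574],np.vstack([g[:287,:312],w])[:574]] if 0 else [f[:574],cv2.resize(np.vstack([g[:287,:312],w[:287]]),(312,574))]))
E
```

```text
jig wrist [527.6 119.3] [150.2 208. ] 7.31 rad 0.1276
jig top [553. 111.] [240.5 220. ] 87.99 rad 1.5358
board wrist [ 617.7 -250.1] [58.9 98.9] 15.13 rad 0.264
board top [ 616.9 -248.3] [ 60.  101.3] 15.34 rad 0.2677
```

View pics/det.png

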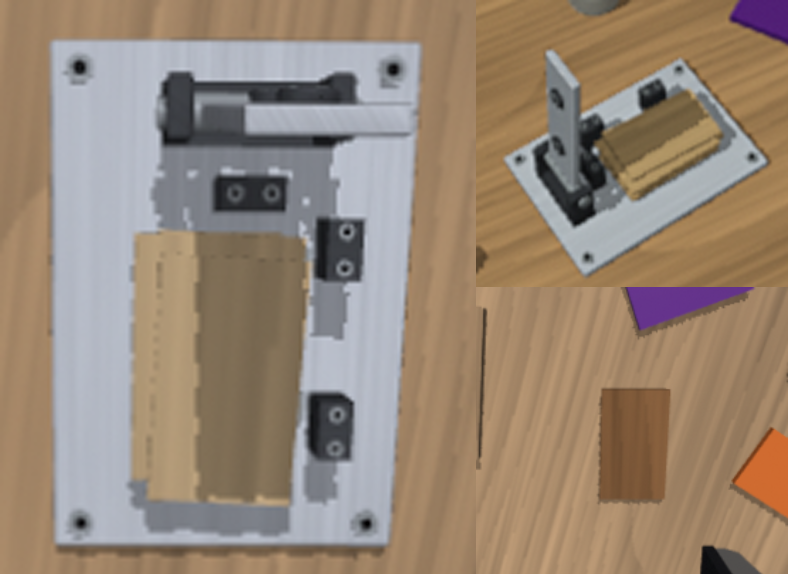

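```bash
cat >> h.py <<'E'
JO=np.array([.5341,.1080]); JY=.1276
Rj=Ro.from_euler('z',JY).as_matrix()
def J(x,y,z): return Rj@np.array([x,y,0])+np.array([JO[0],JO[1],z])
def F(): return Rj.T@np.array(bot.current_contact_force())
def leafpt(th,r,off=.004): # jig y,z of a point on the outer face
    return .086-r*np.cos(th)+off*np.sin(th), .0485+r*np.sin(th)+off*np.cos(th)
def guard(x0,x1,rot,axis,lim,step=.001,speed=.03):
    """advance from x0 to x1 (jig coords incl. z) until the force change along axis exceeds lim"""
    x0,x1=np.array(x0,float),np.array(x1,float); n=int(np.ceil(np.linalg.norm(x1-x0)/step)); f0=F()[axis]
    for i in range(1,n+1):
        p=x0+(x1-x0)*i/n; bot.line_to(J(*p),rot,max_speed=speed); f=F()[axis]-f0
        if abs(f)>lim: break
    print('guard end',p.round(4),'dF',round(f,2),'t',bot.current_clock()); return p
E
python3 - <<'E'
from h import *
import pickle
b,d,s,t=pickle.load(open('v.pkl','rb'))
for th in(1.3,1.45,1.57,1.7,1.85,2):
    y,z=leafpt(th,.16); print(th,[proj(c,[J(-.022,y,z),J(.022,y,z)]).round(1).tolist() for c in(d,s)])
r=down(.266); B=np.array([.6173,-.2492,0])
bot.goto(B+[0,0,.06],r); bot.line_to(B+[0,0,.0035]); bot.set_gripper(.4,20); print('open',bot.current_opening(),'t',bot.current_clock())
bot.line_to(B+[0,0,.12],max_speed=.2); print(bot.current_opening(),F())
rj=down(JY); bot.goto(J(-.012,-.010,.12),rj); bot.line_to(J(-.012,-.010,.05)); 
p=guard([-.012,-.010,.05],[-.012,-.010,.036],rj,2,3)
bot.set_gripper(.8); print(bot.current_opening())
bot.line_to(J(-.012,-.010,.10)); c=cam('wrist')
bot.goto(J(-.12,-.06,.30),rj); c=cam('wrist'); pickle.dump(c,open('c2.pkl','wb')); print(bot.current_clock())
u,v=proj(c,[J(0,0,.03)])[0].astype(int); print(u,v); cv2.imwrite('pics/pl.png',c['pixels'])
E
```

```text
1.3 [[[354.8, 129.9], [403.2, 130.2]], [[291.2, 263.4], [280.0, 249.2]]]
1.45 [[[356.0, 102.1], [405.9, 102.5]], [[281.2, 267.6], [270.2, 253.3]]]
1.57 [[[356.8, 78.8], [407.5, 79.3]], [[273.1, 271.9], [262.1, 257.3]]]
1.7 [[[357.2, 53.4], [408.5, 53.9]], [[264.4, 277.3], [253.5, 262.5]]]
1.85 [[[357.3, 25.2], [408.6, 25.9]], [[254.5, 284.4], [243.9, 269.4]]]
2 [[[356.9, -0.1], [407.6, 0.6]], [[245.3, 292.1], [234.8, 277.0]]]
open 0.64845220354284 t 6.3917
0.6514036405093999 [ 1.13043486  0.41624996 -1.20856476]
guard end [-0.012  -0.01    0.0379] dF 7.4 t 12.3333
0.7999751521686156
14.3333
418 146
```

View pics/pl.png

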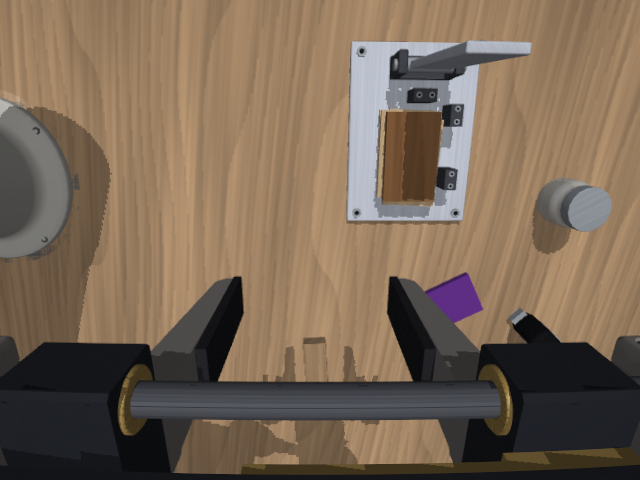

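The board lies on the pile at about (411,157). The leaf is at about 1.47 rad and clear of the pile. Now I'll tap the pile.

```bash
cat >> h.py <<'E'
RX=down(JY); RY=down(JY+np.pi/2)
def pushx(s=-.078,e=-.043,lim=9,mid=-.056):
    bot.goto(J(s,0,.07),RX); bot.line_to(J(s,0,.0125)); bot.line_to(J(mid,0,.0125),max_speed=.04)
    p=guard([mid,0,.0125],[e,0,.0125],RX,0,lim); bot.hold(.15); print('F',F().round(1))
    bot.line_to(J(s,0,.0125),max_speed=.1); bot.line_to(J(s,0,.07),max_speed=.2)
def pushy(s=-.098,e=-.063,lim=9,mid=-.076):
    bot.goto(J(0,s,.07),RY); bot.line_to(J(0,s,.0125)); bot.line_to(J(0,mid,.0125),max_speed=.04)
    p=guard([0,mid,.0125],[0,e,.0125],RY,1,lim); bot.hold(.15); print('F',F().round(1))
    bot.line_to(J(0,s,.0125),max_speed=.1); bot.line_to(J(0,s,.07),max_speed=.2)
def look(n):
    c=cam('wrist'); cv2.imwrite('pics/%s_full.png'%n,c['pixels']); u,v=proj(c,[J(0,0,.03)])[0].astype(int); print(u,v)
    a,b=max(u-70,0),max(v-80,0); cv2.imwrite('pics/%s.png'%n,cv2.resize(c['pixels'][b:b+150,a:a+150],(600,600),interpolation=cv2.INTER_CUBIC))
E
python3 - <<'E'
from h import *
bot.set_gripper(0,40)
print(bot.current_opening())
pushx(); pushy()
bot.goto(J(-.10,-.06,.22),RX); look('p1'); print(bot.current_clock())
E
```

```text
0.003812650952123306
guard end [-0.043   0.      0.0125] dF -13.79 t 21.1417
F [-13.8  -0.6  10.9]
guard end [ 0.     -0.063   0.0125] dF -9.94 t 28.2333
F [ -1.1 -11.2  -0.7]
419 150
30.7833
```

View pics/p1.png

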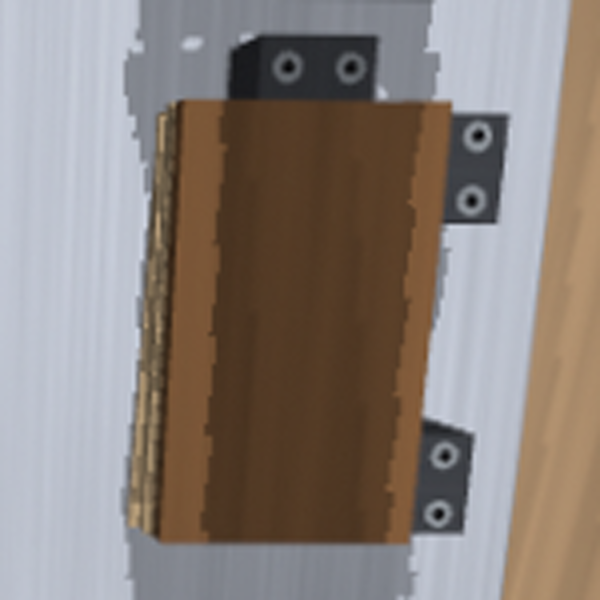

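The board now sits on both far blocks and the left block, and the layers below look even. I'll do a second, firmer round and then an oblique look at the near and right faces.

```bash
python3 - <<'E'
from h import *
pushx(s=-.07,mid=-.049,e=-.042,lim=18); pushy(s=-.088,mid=-.069,e=-.062,lim=18)
bot.goto(J(-.15,-.11,.22),RX); look('p2'); print(bot.current_clock())
E
```

```text
guard end [-0.042   0.      0.0125] dF -16.54 t 34.4417
F [-16.   -1.2  13.9]
guard end [ 0.     -0.062   0.0125] dF -14.91 t 40.125
F [ -1.1 -14.2  -0.9]
477 96
42.4417
```

View pics/p2.png

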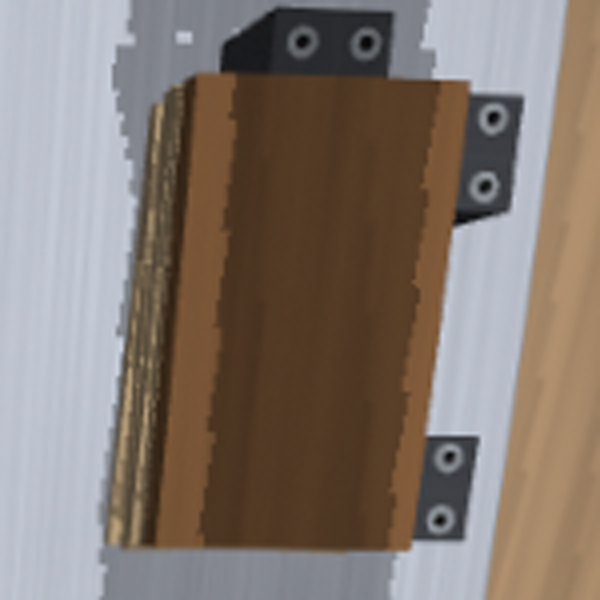

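```bash
python3 - <<'E'
from h import *
c=cam('wrist'); o=np.array([407,16])
im=cv2.resize(c['pixels'][16:166,407:557],(600,600),interpolation=cv2.INTER_CUBIC); im=np.ascontiguousarray(im)
for z,col in((.044,(0,255,0)),(.035,(0,255,255)),(.015,(255,0,255))):
    q=((proj(c,[J(-.03,.05,z),J(-.03,-.05,z),J(.03,-.05,z)])-o+.5)*4-.5); print(z,q.round(0).tolist())
    cv2.polylines(im,[q.astype(int)],False,col,1)
cv2.imwrite('pics/p3.png',im)
E
```

```text
0.044 [[195.0, 71.0], [154.0, 545.0], [409.0, 548.0]]
0.035 [[180.0, 81.0], [141.0, 543.0], [390.0, 546.0]]
0.015 [[150.0, 101.0], [115.0, 538.0], [351.0, 540.0]]
```

View pics/p3.png

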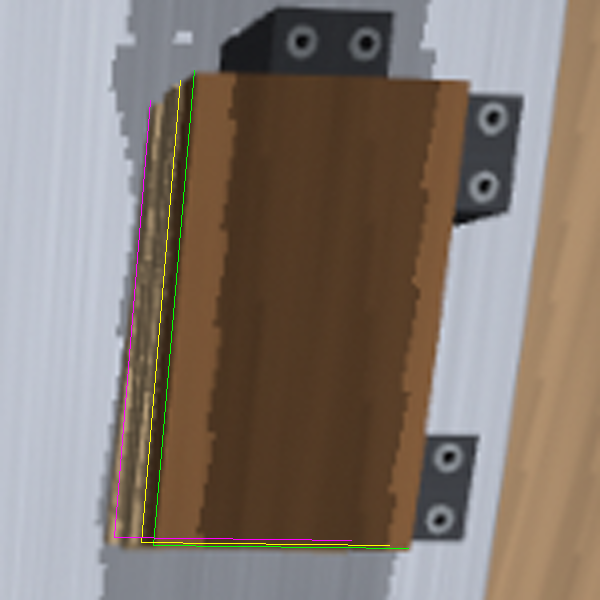

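The overlay shows the board and most layers flush. The lowest blank's near-right corner is about 2 mm out, at (105,545) against a predicted (115,538). I'll tap once more from the near side, opposite the right far block.

```bash
cat > look.py <<'E'
from h import *
def ov(n):
    c=cam('wrist'); u,v=proj(c,[J(0,0,.03)])[0].astype(int); o=np.array([max(u-70,0),max(v-80,0)]); print('uv',u,v)
    im=np.ascontiguousarray(cv2.resize(c['pixels'][o[1]:o[1]+150,o[0]:o[0]+150],(600,600),interpolation=cv2.INTER_CUBIC))
    for z,col in((.044,(0,255,0)),(.015,(255,0,255))):
        q=((proj(c,[J(-.03,.05,z),J(-.03,-.05,z),J(.03,-.05,z)])-o+.5)*4-.5); print(z,q.round(0).tolist())
        cv2.polylines(im,[q.astype(int)],False,col,1)
    cv2.imwrite('pics/%s.png'%n,im)
E
python3 - <<'E'
from look import *
y=-.032
bot.goto(J(-.068,y,.03),RX); bot.line_to(J(-.068,y,.0122),max_speed=.1); print('F',F().round(1),bot.current_clock())
bot.line_to(J(-.05,y,.0122),max_speed=.06)
guard([-.05,y,.0122],[-.040,y,.0122],RX,0,16,step=.002,speed=.04); print('F',F().round(1),bot.current_ee_pos()-J(-.04,y,.0122))
bot.line_to(J(-.066,y,.0122)); bot.line_to(J(-.10,-.06,.22),max_speed=.3)
ov('p4'); print(bot.current_clock())
E
```

```text
F [ 0.8  0.3 -0.2] 43.7
guard end [-0.0417 -0.032   0.0122] dF -17.06 t 45.4
F [-17.1  -2.8  13.8] [-0.00590037 -0.00060721 -0.00069604]
uv 419 150
0.044 [[183.0, 97.0], [159.0, 541.0], [408.0, 542.0]]
0.015 [[158.0, 107.0], [137.0, 518.0], [369.0, 519.0]]
46.6167
```

View pics/p4.png

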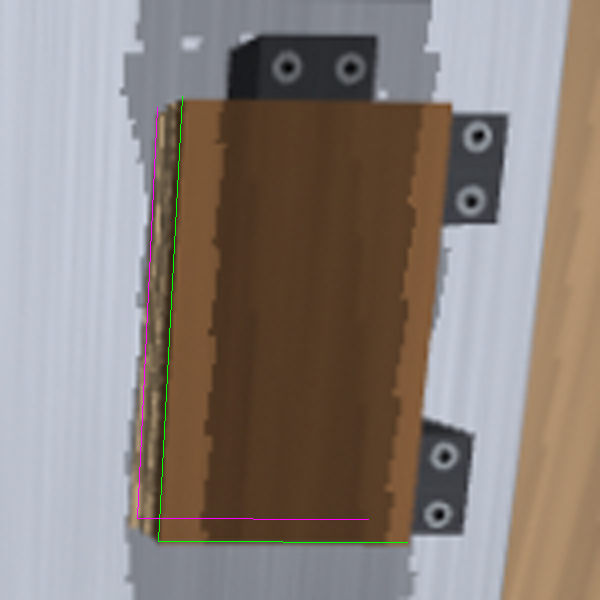

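The right corner is now within about 1 mm of the overlay, and the board meets all three blocks. Now I'll close the leaf.

```bash
python3 - <<'E'
from look import *
bot.line_to(J(-.09,-.03,.25),max_speed=.3)
bot.goto(J(0,.125,.25),RX); print(bot.current_clock())
def tcp(th,r): y,z=leafpt(th,r); return J(0,y+.010,z)
p=tcp(1.57,.145); bot.line_to([*J(0,.122,0)[:2],p[2]],max_speed=.15)
for th,r in zip([1.45,1.2,.95,.7,.45,.2,.04],[.144,.146,.148,.149,.150,.151,.152]):
    bot.line_to(tcp(th,r),max_speed=.16); print(th,F().round(1),bot.current_clock())
f0=F()[2]; y,_=leafpt(0,.152)
for z in(.0525,.050,.048,.046,.044):
    bot.line_to(J(0,y+.010,z),max_speed=.05); f=F(); print(z,f.round(1))
    if f[2]>14: break
bot.hold(.15); print(F().round(1),bot.current_ee_pos()[2])
bot.line_to(J(0,y+.010,.10),max_speed=.15); print(bot.current_clock())
s=cam('side'); cv2.imwrite('pics/s.png',s['pixels']); u,v=proj(s,[J(0,0,.03)])[0].astype(int)
q=[proj(s,[J(x,*leafpt(th,.16)) for x in(-.022,.022)]).round(1).tolist() for th in(0,.03,.1)]; print(u,v,q)
a=s['pixels'][v-70:v+70,u-80:u+80]
w=cam('wrist')['pixels']; cv2.imwrite('pics/end.png',np.vstack([cv2.resize(a,(400,350),interpolation=cv2.INTER_CUBIC),cv2.resize(w[:],(400,250))]))
E
```

```text
47.6583
1.45 [0.7 0.2 0.1] 48.5833
1.2 [-0.6  0.5  0.1] 48.9583
0.95 [-0.5  0.3  0.2] 49.3417
0.7 [ 0.4 -0.3 -0. ] 49.725
0.45 [0.2 0.5 0.2] 50.1083
0.2 [0.9 0.3 1.3] 50.4917
0.04 [0.1 0.2 0. ] 50.7917
0.0525 [-1.1 -0.6 -0.2]
0.05 [-7.2  2.5 16.8]
[-6.9  2.  16.6] 0.052624293192866864
51.95
306 289 [[[337.0, 275.7], [326.5, 263.3]], [[337.0, 274.7], [326.5, 262.3]], [[336.8, 272.3], [326.2, 259.8]]]
```

View pics/end.png

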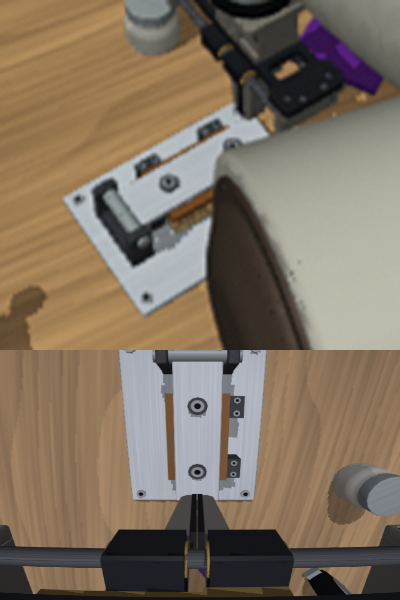

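The leaf is home: under 16.6 N the fingertip stopped at z = 52.6 mm, and the expected top is 52.5 mm. One last look at the pile's edges.

```bash
python3 - <<'E'
from look import *
bot.goto(J(-.10,-.06,.22),RX); ov('p5'); print(bot.current_clock())
E
```

```text
uv 419 150
0.044 [[181.0, 96.0], [158.0, 540.0], [407.0, 541.0]]
0.015 [[157.0, 106.0], [136.0, 517.0], [368.0, 518.0]]
52.775
```

View pics/p5.png

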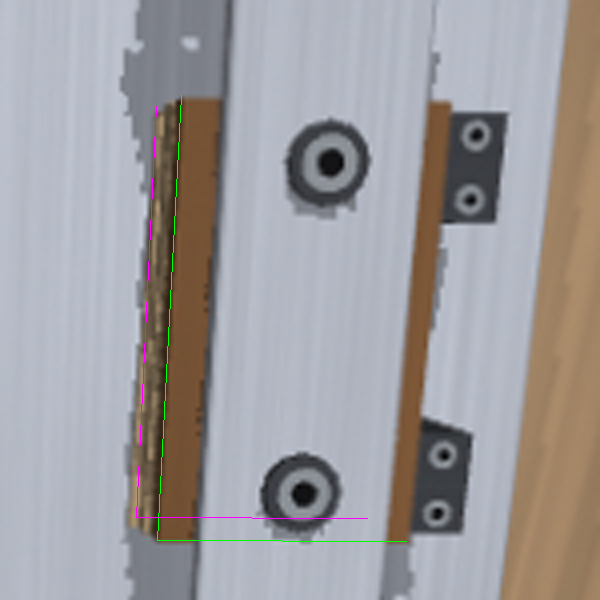

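The pile hasn't shifted and the leaf is flat over it, so I'm handing in.

```bash
python3 -c "
from h import *
bot.job_done(); print(bot.current_clock())"
```

```text
the job is handed in; nothing more can be done
the job is handed in; nothing more can be done
```

I handed the job in at about 53 s of the 64 s allowed. The brown cover board is on the pile, the pile is tapped square, and the leaf is closed and pressed home. No verdict is reported, so this rests on my own checks.

- **Tapping:** I tapped twice from the near side and twice from the right end. One more near-side tap opposite the right far block pulled in the lowest blank.
- **Leaf:** it was pressed with about 16.6 N. The fingertip stopped at 52.6 mm above the bench, against 52.5 mm expected with the leaf home.
- **Pile after closing:** the board sits against both far blocks. The leaf now hides the left block, which the board was touching before I closed it. The pile did not move when the leaf came down.
- **Least certain:** the lowest blank's near-right corner still looked about 1 mm out in x and up to 1.6 mm out in y, turned about 0.01 rad. That is inside the 2.5 mm and 0.03 rad limits, but the camera calibration is only good to about 2 mm.
- **Not checked:** I never measured the bystanders again. I saw no contact with any of them in the pictures or force readings.

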